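Raise the counterweighted gate and send the board rack through

TASK

Using only the outside of the fingers, push the counterweighted gate arm of the feed track up past its balance point and let go, so that it swings over and stays raised by itself. Then push the rack of circuit boards along the track, under the raised arm, until it sits against the end stop, with the gate still up. Grasp nothing, do not lift or tip the rack, and leave the things lying round about where they are.

Things in the scene. Friction and masses are not known exactly. Their poses are not given: they have to be found in the camera images.
- feed_track: Feed track, fixed, a deck on six feet. Origin on the bench top, in the gate's plane of swing; y runs along the track to the end stop, x across it to the gate post, z up. Deck plate 6 mm thick, its top at z = 46 mm. Channel on it 85 mm wide between rails 10 mm wide with tops at z = 58 mm, centred on x = -30 mm, from y = -180 (open end) to +151 mm (stop).
- gate (a joint): Gate arm angle, rad: 0 = down, level across the track on its stop, blocking the rack; grows as the free end swings up; upper stop 1.75, leaning back a little past upright. Counterweighted: below its balance point (about 0.9 rad) it falls shut by itself, above it swings over to the upper stop and stays. Raising it takes under 1 N at 140 mm from the hinge.
- gate_hinge (a point): Hinge axis of the gate, at 75, 0, 120 mm in the feed_track frame, parallel to the track's y axis, in a post behind the track (34 mm in x, 45 mm in y, top at z = 138 mm). A steel disc counterweight (36 mm diameter, 24 mm wide) sits on a stalk 62 mm from the hinge, above and behind it when the arm is down.
- gate_tip (a point): Centre (x toward the hinge) of the round rubber end (20 mm diameter, 22 mm wide) of the gate arm, 186 mm from the hinge. The arm is a straight aluminium bar from hinge to here, 14 mm wide and 12 mm thick; when down it is level and points along the track's -x (toward the robot), its underside 114 mm above the bench and 68 mm above the deck, free space beneath.
- board_rack: Loose black rack with four upright green circuit boards, 80 mm (x, across the track) by 90 mm (y, along it) by 90 mm high, 0.3 to 0.54 kg, in the channel on the -y side of the gate. Origin: centre of its underside. Its end faces (y = -45 and +45 mm) are flat upright plates 80 mm wide. Against the stop its origin is at y = 106 mm in the feed_track frame.
- stop_face (a point): Centre of the end stop's contact face (two rubber pads; stop 45 mm high above the plate) that the rack meets, at -30, 151, 70 mm in the feed_track frame, on the channel's centre line.
- polyimide_tape: Bystander: orange tape roll, 60 mm diameter, 12 mm high, lying behind the track. Leave alone. Origin: centre of underside.
- connector_6: Bystander: white connector with wire stubs, 70x27x12 mm, behind the track. Leave alone. Origin: centre of underside.
- connector_4: Bystander: black connector with wire stubs, 68x21x12 mm, to the right of the track. Leave alone. Origin: centre of underside.
- flush_cutter: Bystander: small cutter with red grips, 45x128x12 mm, to the right of the track. Leave alone. Origin: centre of underside.
- tip_tinner: Bystander: small round white tin, 38 mm diameter, 19 mm high, to the right. Leave alone. Origin: centre of underside.
- flux_jar: Bystander: amber jar with white cap, 44 mm diameter, 47 mm high, to the right. Leave alone. Origin: centre of underside.
- carton_a: Bystander: small white carton, 50x62x55 mm, to the right of the track. Leave alone. Origin: centre of underside.

How it is judged:
By the outcome, as a careful person would: the job done as asked, in the order asked, and still so for the second after the job is handed in, with the robot touching nothing.
It also fails if it takes over 51 s, if anything falls off the work surface, if the arm or the gripper's body presses on something with over 40 N, if the wrist force passes 120 N, or if a joint passes its speed limit or range.

ROBOT

A 6-joint arm with a two-finger parallel gripper is mounted at the origin on a cart in front of the work surface, level with it; the furniture and walls round the work are solid. World frame = base frame: x ahead of the robot, y to its left, z up, the work surface at z = 0. Lengths are in m, angles in rad, forces in N, time in s.
With the tool pointing down it reaches from about 0.25 to 0.725 m from the base axis. Payload 4 kg.
Tool frame: the origin (TCP) lies midway between the tips of the shut fingers; the grasp point (between the pads) lies 19 mm behind it; z points along the fingers, y is the line along which they close (so a half turn about z gives the same grasp; the last joint's range is limited). The gripper opens to 85 mm and grips with 20 to 120 N. Pads are 22 mm wide; open, the fingers measure 114 mm over their backs; the gripper's body (76 mm by 85 mm) begins 54 mm behind the grasp point. The pads swing forward as they close: fully open they stand 13 mm farther back than shut.
Start: joints at [-1.236, 0.241, 0.005, 1.335, 0, 1.571], TCP at [0.164, -0.472, 0.203] pointing down, gripper open.
Joint ranges: [-2.72, 2.72], [-1.05, 1.87], [-1.09, 1.28], [-1.99, 2.15], [-1.42, 1.44], [-3.14, 3.14]. Speed limits (rad/s): [2.79, 2.79, 3.14, 3.14, 3.14, 3.14].

INTERFACE

Orientations are given as a unit quaternion [x, y, z, w].
In Python, from workcell import bot gives the robot as it stands. The module is installed in compiled form; this text tells all that it offers.
- The arm moves only by the tool drive_tool, never from a script. Its arguments are lists of equal length, an entry for each row: "slide": the shift along the tool's x, y, z scaled (see below), a list of three; "rotation": the turn, a rotation vector about the tool's x, y, z scaled (see below), a list of three. A call has exactly 8 rows; each row is the pose to reach, as a shift and turn from the pose commanded when the call began, along the tool's axes at that moment; what a row does not reach only later rows make up. The controller multiplies each number of a shift by 250 mm and each number of a turn by 0.5 rad. A row lasts 1/8 s, in which the tool goes at most 62.5 mm and 10.7 degrees, less where a joint would pass 70% of its speed; a pose out of reach is approached as far as the arm can. A call with a number of a shift or a turn outside -1 to 1 is refused whole. A call with a gripper value outside its range is refused whole. "gripper" is the opening, from 0 (shut) to 1 (fully open), set as the call begins (left out, the last holds). The fingers move at their own pace and stop on an object; the grip force is fixed at half the most. Time passes only in rows, so rows that repeat a pose let the fingers close, or fill a call up. It gives the time, the measured TCP pose, the force, the opening and the grip force at its end, in the units of the state.
- bot.get_obs(): the state, without advancing time (a new reading comes with each control period).
- bot.camera(name): name is "scene" or "top" or "wrist"; returns a dict with "image" (400x640x3 uint8, red, green, blue), "z_map" (400x640 float32, m along the optical axis (not along the pixel's ray), 0 where there is no reading), "camera_matrix" (3x3 intrinsics, pixels), "k1" (the pictures are not rectified: a ray, as slopes to the right and down, at radius r is drawn at 1 + k1 r^2 times it, then the intrinsics apply), "xyz" and "orientation" of the camera in the world. Camera axes: x right, y up, looking along -z (the intrinsics and any distortion apply to the point x, -y, -z); pixel columns grow to the right and rows downward; lengths in m; the calibration is good to about 2 mm. A picture is of the moment at which its call begins.
- bot.job_done(): hands the job in; it is judged then, once.
The state is a dict: "clock": time; "joint_pos": joint angles; "joint_vel": joint speeds; "tau": joint torques, N m; "eef_pos": TCP position; "tool_rot": TCP orientation; "ft_force": force on the tool from outside, world axes, zero at the start; "ft_torque": the same for the moment, N m; "grip_width": finger opening in m; "grasp_force": force on a finger pad.
Only numpy, scipy, OpenCV 4.12 (cv2) and the standard library are available. Lean on these libraries where they do the work, as an engineer would, in place of code of your own. Each camera call takes 0.05 s, during which the arm holds its last target. There are 200 camera calls.

## Working session

There is one attempt and no reset: what is moved stays moved. The work goes in short steps, Python scripts to look and compute and a tool call to move; the robot and the scene stay as the last step left them, time stands still between calls to the robot, and variables do not carry over. Pictures are saved under pics/ and viewed, at most 10 in all, crops included, and the job is handed in when it is done.

Besides the shell and the picture viewer there is one more tool, called after "Call:" in YAML: its name, and indented under it one key for each argument. drive_tool: Moves the arm, as the interface text tells. Shifts and turns lie within -1 to 1; 1 stands for 250 mm of shift or 0.5 rad of turn. Its arguments: {"type":"object","properties":{"slide":{"type":"array","items":{"type":"array","items":{"type":"number"}}},"rotation":{"type":"array","items":{"type":"array","items":{"type":"number"}}},"gripper":{"type":"number"}},"required":["slide","rotation"]}

```bash
mkdir -p pics; cat > h.py <<'E'
import numpy as np,cv2
from scipy.spatial.transform import Rotation as R
from workcell import bot
def cloud(c):
    K=c["camera_matrix"];h,w=c["z_map"].shape
    u,v=np.meshgrid(np.arange(w),np.arange(h))
    D=np.array([c["k1"],0,0,0,0],float)
    p=cv2.undistortPoints(np.stack([u,v],-1).reshape(-1,1,2).astype(np.float64),np.array(K,float),D).reshape(h,w,2)
    z=c["z_map"];P=np.stack([p[...,0]*z,-p[...,1]*z,-z],-1)
    W=P@R.from_quat(c["orientation"]).as_matrix().T+np.array(c["xyz"])
    W[z==0]=np.nan
    return W
E
python3 - <<'E'
from h import *
for n in("scene","top"):
    c=bot.camera(n);cv2.imwrite(f"pics/{n}0.png",c["image"][...,::-1]);np.save(f"{n}0.npy",cloud(c));print(n,c["xyz"],c["orientation"],c["k1"])
o=bot.get_obs();print(o["clock"],o["eef_pos"],o["tool_rot"],R.from_quat(o["tool_rot"]).as_matrix().round(3),o["ft_force"])
E
```

```text
scene [-0.28895281 -0.75222737  0.65325598] [ 0.48721984 -0.21389789 -0.34750184  0.77207965] -0.10755600486937872
top [0.42348767 0.01514894 1.32949011] [-0.03777134  0.04408164  0.70899735 -0.70281783] -0.034172608669593874
0.1 [ 0.16408816 -0.47165546  0.20207763] [ 9.86023133e-01  1.66605771e-01 -1.42365510e-04 -9.37158420e-04] [[ 0.944  0.329 -0.001]
 [ 0.329 -0.944  0.002]
 [ 0.    -0.002 -1.   ]] [ 0.28043314  0.34727887 -0.95875989]
```

View pics/scene0.png

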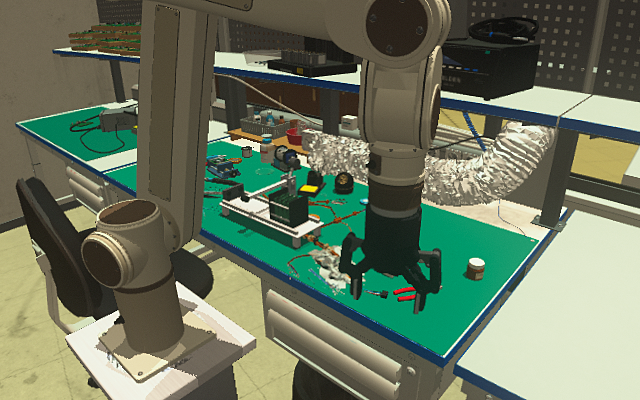

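View pics/top0.png

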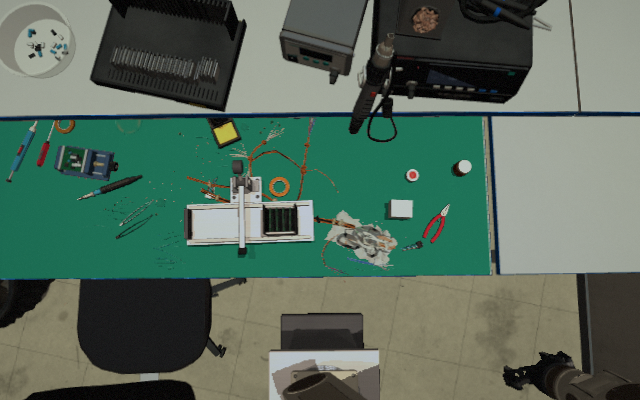

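The top view shows the track at u 187–313, v 200–245, with the stop at its left end (world +y). The gate arm is at u≈241, with its tip at v≈250 and its post at v≈185. The rack is at u 263–300, v 205–236. A shelf lies above v≈115.

```bash
python3 - <<'E'
from h import *
W=np.load("top0.npy");im=cv2.imread("pics/top0.png")
f=W.reshape(-1,3);x,y,z=f.T
roi=(x>.2)&(x<.7)&(y>-.25)&(y<.4)
def s(n,m):
    q=f[m]; print(n,len(q),np.nanmin(q,0).round(3),np.nanmax(q,0).round(3),np.nanmedian(q,0).round(3))
uv=np.indices(im.shape[:2]);V,U=uv[0].ravel(),uv[1].ravel()
box=lambda a,b,c,d:(U>=a)&(U<=b)&(V>=c)&(V<=d)
s("table",box(330,400,150,190)); s("arm",box(225,255,190,255)&(z>.1)); s("rack",box(258,306,195,245)&(z>.09))
s("deck",box(190,235,205,238)&(z>.035)&(z<.053)); s("stop",box(180,200,200,250)&(z>.07))
s("post",box(225,265,150,203)&(z>.1));s("trackall",box(180,320,195,248)&(z>.03)&(z<.07))
m=box(180,320,195,248)&(z>.03)&(z<.07)
print(cv2.minAreaRect(f[m][:,:2].astype(np.float32)))
m=box(225,255,205,255)&(z>.1); print(cv2.minAreaRect(f[m][:,:2].astype(np.float32)))
m=box(258,306,195,245)&(z>.11); print(cv2.minAreaRect(f[m][:,:2].astype(np.float32)))
c=cv2.resize(im[140:260,175:335],None,fx=5,fy=5,interpolation=cv2.INTER_CUBIC);cv2.imwrite("pics/c.png",c)
# scene view arm/rack
W2=np.load("scene0.npy").reshape(-1,3)
a=W2[(W2[:,0]>.25)&(W2[:,0]<.65)&(W2[:,1]>-.2)&(W2[:,1]<.35)&(W2[:,2]>.03)&(W2[:,2]<.2)]
for zz in np.arange(.03,.2,.01):
    b=a[(a[:,2]>=zz)&(a[:,2]<zz+.01)]
    if len(b):print(round(zz,2),len(b),b.min(0).round(3),b.max(0).round(3))
E
```

```text
table 2911 [ 0.616 -0.239 -0.007] [ 0.741 -0.025  0.013] [ 0.678 -0.131  0.003]
arm 391 [0.429 0.203 0.114] [0.602 0.226 0.137] [0.507 0.216 0.126]
rack 502 [0.482 0.071 0.09 ] [0.564 0.162 0.141] [0.521 0.123 0.117]
deck 1321 [0.475 0.249 0.038] [0.572 0.381 0.053] [0.519 0.312 0.046]
stop 206 [0.475 0.367 0.07 ] [0.559 0.385 0.098] [0.515 0.375 0.089]
post 466 [0.566 0.196 0.1  ] [0.674 0.243 0.197] [0.627 0.219 0.135]
trackall 4358 [0.456 0.027 0.037] [0.6  0.39 0.07] [0.521 0.218 0.048]
((0.5313942432403564, 0.20891469717025757), (0.13956314325332642, 0.36235204339027405), 1.680047631263733)
((0.4953520596027374, 0.21448475122451782), (0.022791527211666107, 0.13179916143417358), 89.81941223144531)
((0.522888720035553, 0.1174689531326294), (0.07979384064674377, 0.09077402949333191), 1.951316237449646)
0.03 28 [0.457 0.025 0.03 ] [0.575 0.349 0.04 ]
0.04 950 [0.454 0.021 0.04 ] [0.581 0.349 0.05 ]
0.05 471 [0.459 0.032 0.05 ] [0.576 0.349 0.06 ]
0.06 110 [0.48  0.067 0.06 ] [0.64  0.205 0.07 ]
0.07 148 [0.48  0.067 0.07 ] [0.639 0.235 0.08 ]
0.08 150 [0.479 0.067 0.08 ] [0.641 0.23  0.09 ]
0.09 132 [0.477 0.066 0.09 ] [0.64  0.239 0.1  ]
0.1 132 [0.479 0.066 0.1  ] [0.638 0.234 0.11 ]
0.11 350 [0.425 0.067 0.11 ] [0.636 0.224 0.12 ]
0.12 402 [0.425 0.067 0.12 ] [0.637 0.238 0.13 ]
0.13 143 [0.437 0.068 0.13 ] [0.641 0.241 0.14 ]
0.14 12 [0.631 0.213 0.14 ] [0.647 0.222 0.149]
0.15 10 [0.635 0.21  0.153] [0.648 0.223 0.159]
0.16 15 [0.636 0.206 0.16 ] [0.648 0.233 0.17 ]
0.17 24 [0.635 0.207 0.17 ] [0.649 0.231 0.18 ]
0.18 23 [0.637 0.206 0.181] [0.65  0.23  0.189]
```

View pics/c.png

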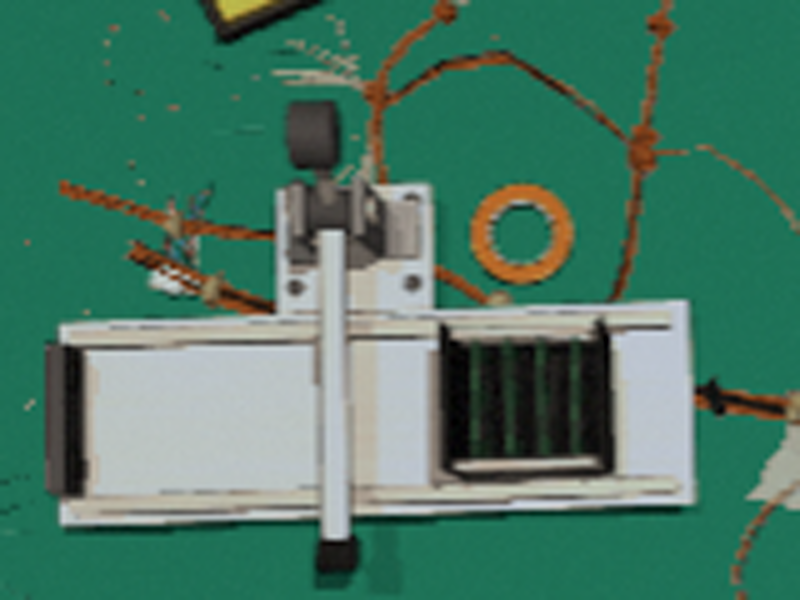

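```bash
cat >> h.py <<'E'
def rot(yaw,tilt=0): # tool pointing down, tool x at yaw; tilt about track x axis
    t=R.from_rotvec(np.array([np.cos(.03),np.sin(.03),0])*tilt)
    return t*R.from_euler('z',yaw)*R.from_euler('x',np.pi)
def plan(wps,p=None,r=None):
    o=bot.get_obs()
    p=np.array(o["eef_pos"]) if p is None else np.array(p);r=R.from_quat(o["tool_rot"]) if r is None else r
    for q,yaw,tilt in wps:
        q=np.array(q);r2=rot(yaw,tilt)
        print(q,"slide",(r.inv().apply(q-p)/.25).round(3),"rot",((r.inv()*r2).as_rotvec()/.5).round(3))
        p,r=q,r2
E
python3 - <<'E'
from h import *
plan([([.35,-.30,.25],.75,0),([.42,-.08,.28],1.2,0),([.42,.14,.28],1.6,0),([.43,.32,.25],1.6,-.4),([.44,.29,.11],1.6,-.8),([.445,.205,.075],1.6,-.8)])
E
```

```text
[ 0.35 -0.3   0.25] slide [ 0.928 -0.405 -0.191] rot [-0.004 -0.001 -0.83 ]
[ 0.42 -0.08  0.28] slide [ 0.805 -0.453 -0.12 ] rot [ 0.   0.  -0.9]
[0.42 0.14 0.28] slide [ 0.82  -0.319 -0.   ] rot [ 0.   0.  -0.8]
[0.43 0.32 0.25] slide [0.719 0.061 0.12 ] rot [-0.001 -0.8   -0.   ]
[0.44 0.29 0.11] slide [0.107 0.036 0.563] rot [-0.001 -0.8    0.   ]
[0.445 0.205 0.075] slide [-0.137  0.01   0.342] rot [0. 0. 0.]
```

Call:
drive_tool:
  slide:
    - [0.12, -0.05, -0.03]
    - [0.25, -0.11, -0.05]
    - [0.4, -0.17, -0.08]
    - [0.53, -0.23, -0.11]
    - [0.66, -0.29, -0.14]
    - [0.8, -0.35, -0.16]
    - [0.93, -0.4, -0.19]
    - [0.93, -0.4, -0.19]
  rotation:
    - [0, 0, -0.12]
    - [0, 0, -0.24]
    - [0, 0, -0.36]
    - [0, 0, -0.48]
    - [0, 0, -0.6]
    - [0, 0, -0.72]
    - [0, 0, -0.83]
    - [0, 0, -0.83]
  gripper: 0

```text
clock: 1.1
eef_pos: [0.3524, -0.3002, 0.2505]
tool_rot: [0.93, 0.368, 0.0, 0.0]
ft_force: [-0.2, 0.0, 0.1]
grip_width: -0.0
grasp_force: 0.0
```

Call:
drive_tool:
  slide:
    - [0.12, -0.06, -0.02]
    - [0.23, -0.13, -0.03]
    - [0.35, -0.19, -0.05]
    - [0.46, -0.26, -0.07]
    - [0.58, -0.32, -0.09]
    - [0.69, -0.39, -0.1]
    - [0.8, -0.45, -0.12]
    - [0.8, -0.45, -0.12]
  rotation:
    - [0, 0, -0.13]
    - [0, 0, -0.26]
    - [0, 0, -0.39]
    - [0, 0, -0.52]
    - [0, 0, -0.65]
    - [0, 0, -0.78]
    - [0, 0, -0.9]
    - [0, 0, -0.9]

```text
clock: 2.1
eef_pos: [0.4208, -0.0821, 0.2802]
tool_rot: [0.825, 0.565, -0.0, 0.0]
ft_force: [-0.1, -0.7, 0.1]
grip_width: 0.0001
grasp_force: 0.0
```

Call:
drive_tool:
  slide:
    - [0.12, -0.05, 0]
    - [0.23, -0.09, 0]
    - [0.35, -0.14, 0]
    - [0.47, -0.18, 0]
    - [0.58, -0.23, 0]
    - [0.7, -0.27, 0]
    - [0.82, -0.32, 0]
    - [0.82, -0.32, 0]
  rotation:
    - [0, 0, -0.11]
    - [0, 0, -0.23]
    - [0, 0, -0.34]
    - [0, 0, -0.46]
    - [0, 0, -0.57]
    - [0, 0, -0.68]
    - [0, 0, -0.8]
    - [0, 0, -0.8]

```text
clock: 3.1
eef_pos: [0.4204, 0.1373, 0.2797]
tool_rot: [0.697, 0.718, -0.001, -0.0]
ft_force: [0.1, -0.5, 0.5]
grip_width: -0.0001
grasp_force: 0.0
```

Call:
drive_tool:
  slide:
    - [0.1, 0.01, 0.02]
    - [0.2, 0.02, 0.03]
    - [0.31, 0.03, 0.05]
    - [0.41, 0.04, 0.07]
    - [0.51, 0.04, 0.09]
    - [0.62, 0.05, 0.1]
    - [0.72, 0.06, 0.12]
    - [0.72, 0.06, 0.12]
  rotation:
    - [0, -0.11, 0]
    - [0, -0.23, 0]
    - [0, -0.34, 0]
    - [0, -0.46, 0]
    - [0, -0.57, 0]
    - [0, -0.68, 0]
    - [0, -0.8, 0]
    - [0, -0.8, 0]

```text
clock: 4.1
eef_pos: [0.4306, 0.3178, 0.2472]
tool_rot: [0.682, 0.703, -0.141, 0.143]
ft_force: [2.0, -0.1, -0.0]
grip_width: -0.0
grasp_force: 0.0
```

Call:
drive_tool:
  slide:
    - [0.02, 0.01, 0.08]
    - [0.03, 0.01, 0.16]
    - [0.05, 0.02, 0.24]
    - [0.06, 0.02, 0.32]
    - [0.08, 0.03, 0.4]
    - [0.09, 0.03, 0.48]
    - [0.11, 0.04, 0.55]
    - [0.11, 0.04, 0.55]
  rotation:
    - [0, -0.11, 0]
    - [0, -0.23, 0]
    - [0, -0.34, 0]
    - [0, -0.46, 0]
    - [0, -0.57, 0]
    - [0, -0.68, 0]
    - [0, -0.8, 0]
    - [0, -0.8, 0]

```text
clock: 5.1
eef_pos: [0.441, 0.2873, 0.1111]
tool_rot: [0.642, 0.66, -0.274, 0.279]
ft_force: [-0.7, -0.1, 0.2]
grip_width: 0.0002
grasp_force: 0.0
```

```bash
python3 - <<'E'
from h import *
a=bot.camera("scene");b=bot.camera("wrist")
cv2.imwrite("pics/s1.png",np.hstack([a["image"][100:300,200:440],b["image"][::2,::2]])[...,::-1])
o=bot.get_obs();r=R.from_quat(o["tool_rot"])
print("cam in tool",r.inv().apply(np.array(b["xyz"])-o["eef_pos"]).round(3),o["joint_pos"],r.as_matrix()[:,2])
plan([([.445,.205,.075],1.6,-.8)]+[(p,1.6,-.8) for p in ([.449,.205,.127],[.469,.204,.171],[.494,.204,.202],[.526,.204,.226])])
E
```

```text
cam in tool [ 0.067 -0.001 -0.168] [ 0.87976914  0.86999269  0.5022733   1.86163703 -0.49125007  2.59451819] [ 0.01960195 -0.71646411 -0.69734851]
[0.445 0.205 0.075] slide [-0.122  0.004  0.348] rot [-0.004 -0.002 -0.003]
[0.449 0.205 0.127] slide [-0.15   0.016 -0.145] rot [0. 0. 0.]
[0.469 0.204 0.171] slide [-0.131  0.08  -0.118] rot [0. 0. 0.]
[0.494 0.204 0.202] slide [-0.091  0.1   -0.084] rot [0. 0. 0.]
[0.526 0.204 0.226] slide [-0.071  0.128 -0.064] rot [0. 0. 0.]
```

View pics/s1.png

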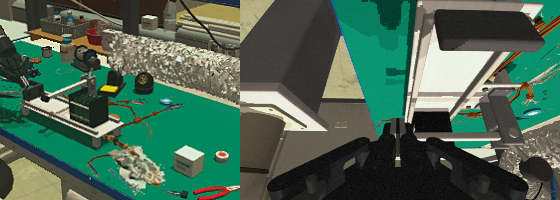

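The scene view shows the gripper behind the track near its stop end. In the right half (wrist view) the rubber tip is at about (432,121) with the bar running right to the post, and the closed finger tips are at about (400,125). I'll check the tip position from the wrist depth.

```bash
python3 - <<'E'
from h import *
b=bot.camera("wrist");W=cloud(b)
for u,v in((350,242),(355,230),(385,242),(415,242),(440,272),(480,272),(318,250),(325,280)):print(u,v,W[v,u].round(3),b["image"][v,u])
f=W.reshape(-1,3);m=(f[:,0]>.4)&(f[:,0]<.56)&(f[:,1]>.19)&(f[:,1]<.24)&(f[:,2]>.1)&(f[:,2]<.145)
print(m.sum(),np.nanmin(f[m],0),np.nanmax(f[m],0))
E
```

```text
350 242 [0.484 0.158 0.07 ] [13 10 11]
355 230 [0.49  0.159 0.057] [14 10 13]
385 242 [0.522 0.16  0.071] [ 9 12  8]
415 242 [0.555 0.162 0.071] [15 14 10]
440 272 [0.546 0.226 0.122] [106  98  89]
480 272 [0.58  0.226 0.122] [105  98  88]
318 250 [0.442 0.33  0.14 ] [39 38 36]
325 280 [0.443 0.352 0.159] [18 14 18]
1607 [0.46894124 0.21296834 0.11364961] [0.55999935 0.22828244 0.12593169]
```

Call:
drive_tool:
  slide:
    - [-0.02, 0, 0.05]
    - [-0.03, 0, 0.1]
    - [-0.05, 0, 0.15]
    - [-0.07, 0, 0.2]
    - [-0.09, 0, 0.25]
    - [-0.1, 0, 0.3]
    - [-0.12, 0, 0.35]
    - [-0.12, 0, 0.35]
  rotation:
    - [0, 0, 0]
    - [0, 0, 0]
    - [0, 0, 0]
    - [0, 0, 0]
    - [0, 0, 0]
    - [0, 0, 0]
    - [0, 0, 0]
    - [0, 0, 0]

```text
clock: 6.25
eef_pos: [0.4436, 0.2054, 0.0743]
tool_rot: [0.642, 0.66, -0.271, 0.279]
ft_force: [-1.0, 1.4, -0.9]
grip_width: -0.0
grasp_force: 0.2
```

```bash
python3 - <<'E'
from h import *
b=bot.camera("wrist");W=cloud(b)
o=bot.get_obs();print(o["joint_pos"].round(2),o["ft_force"].round(2),o["eef_pos"].round(4))
f=W.reshape(-1,3);m=(f[:,0]>.48)&(f[:,0]<.57)&(f[:,1]>.205)&(f[:,1]<.24)&(f[:,2]>.1)&(f[:,2]<.16)
for lo in(.48,.50,.52,.54):
    q=f[m&(f[:,0]>lo)&(f[:,0]<lo+.02)];print(lo,len(q),np.nanmin(q,0),np.nanmax(q,0))
cv2.imwrite("pics/w2.png",b["image"][...,::-1])
E
```

```text
[ 0.79  0.78  0.21  1.62 -0.54  2.51] [-0.38 -0.46 -0.13] [0.4437 0.2059 0.0743]
0.48 32 [0.48546726 0.21280926 0.12523719] [0.49211407 0.22420457 0.12666296]
0.5 339 [0.50252842 0.22237061 0.11433756] [0.5198248  0.22715013 0.12393579]
0.52 947 [0.52002873 0.21433623 0.1142477 ] [0.53998789 0.22784713 0.12630173]
0.54 1022 [0.54000183 0.21459175 0.11367853] [0.55999524 0.22804868 0.12624326]
```

View pics/w2.png

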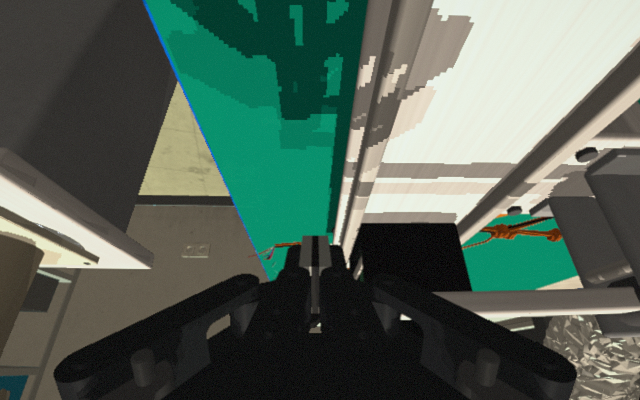

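The wrist view shows the finger tips at about (322,250), below the level bar, which comes in from the right at v≈300. Next I lift along the arc.

Call:
drive_tool:
  slide:
    - [-0.04, 0.01, -0.04]
    - [-0.08, 0.02, -0.08]
    - [-0.12, 0.03, -0.11]
    - [-0.15, 0.04, -0.15]
    - [-0.18, 0.06, -0.18]
    - [-0.22, 0.08, -0.21]
    - [-0.25, 0.1, -0.24]
    - [-0.28, 0.12, -0.27]
  rotation:
    - [0, 0, 0]
    - [0, 0, 0]
    - [0, 0, 0]
    - [0, 0, 0]
    - [0, 0, 0]
    - [0, 0, 0]
    - [0, 0, 0]
    - [0, 0, 0]

```text
clock: 7.3
eef_pos: [0.4739, 0.2065, 0.1715]
tool_rot: [0.642, 0.661, -0.271, 0.279]
ft_force: [0.1, 1.4, -0.9]
grip_width: -0.0001
grasp_force: 0.3
```

```bash
python3 - <<'E'
from h import *
a=bot.camera("scene");b=bot.camera("wrist")
x=cv2.resize(a["image"][120:280,190:350],(400,400))
cv2.imwrite("pics/s3.png",np.hstack([x,b["image"][::2,::2].repeat(2,0)[:400]])[...,::-1])
o=bot.get_obs();print(o["ft_force"].round(2),o["eef_pos"].round(4))
E
```

```text
[-0.38  0.87  0.07] [0.4744 0.2066 0.1721]
```

View pics/s3.png

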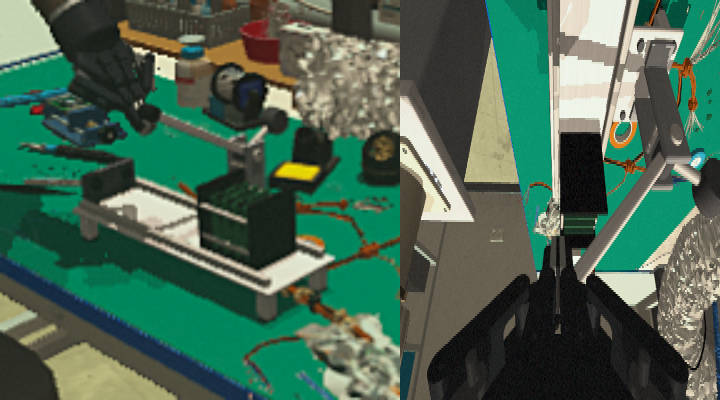

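The bar has risen onto the fingers, to about 0.5 rad (tip near (150,115) in the left half). I'll continue over the balance point.

Call:
drive_tool:
  slide:
    - [-0.03, 0.03, -0.03]
    - [-0.06, 0.06, -0.06]
    - [-0.09, 0.1, -0.08]
    - [-0.12, 0.14, -0.11]
    - [-0.14, 0.18, -0.13]
    - [-0.16, 0.23, -0.15]
    - [-0.17, 0.27, -0.16]
    - [-0.18, 0.32, -0.17]
  rotation:
    - [0, 0, 0]
    - [0, 0, 0]
    - [0, 0, 0]
    - [0, 0, 0]
    - [0, 0, 0]
    - [0, 0, 0]
    - [0, 0, 0]
    - [0, 0, 0]

```text
clock: 8.4
eef_pos: [0.554, 0.2078, 0.2332]
tool_rot: [0.642, 0.661, -0.272, 0.279]
ft_force: [1.1, 0.1, 0.9]
grip_width: -0.0001
grasp_force: 0.0
```

```bash
python3 - <<'E'
from h import *
a=bot.camera("scene");b=bot.camera("wrist")
x=cv2.resize(a["image"][120:280,190:350],(400,400))
cv2.imwrite("pics/s4.png",np.hstack([x,b["image"][::2,::2].repeat(2,0)[:400]])[...,::-1])
o=bot.get_obs();print(o["ft_force"].round(2),o["eef_pos"].round(4))
E
```

```text
[-0.24 -0.09 -1.01] [0.5545 0.2075 0.2328]
```

View pics/s4.png

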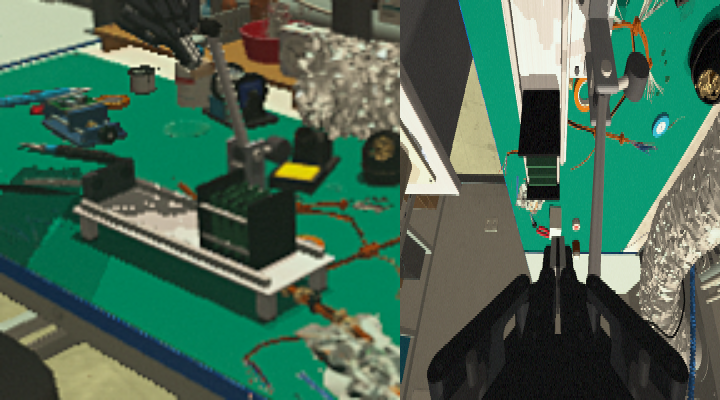

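The gate now stands nearly upright, clear of the fingers (left half, about (235,90)). I'll back off.

```bash
python3 - <<'E'
from h import *
plan([([.42,.18,.28],1.6,-.6),([.42,.05,.28],1.6,-.2),([.5,.01,.20],1.6,0),([.522,.015,.085],1.6,0)])
E
```

```text
[0.42 0.18 0.28] slide [-0.202 -0.541 -0.063] rot [-0.001  0.4   -0.002]
[0.42 0.05 0.28] slide [-0.429 -0.015  0.293] rot [0.001 0.8   0.   ]
[0.5  0.01 0.2 ] slide [-0.102  0.315  0.347] rot [ 0.   0.4 -0. ]
[0.522 0.015 0.085] slide [0.017 0.089 0.46 ] rot [0. 0. 0.]
```

Call:
drive_tool:
  slide:
    - [0, -0.1, 0]
    - [0, -0.2, 0]
    - [-0.04, -0.3, -0.01]
    - [-0.08, -0.38, -0.03]
    - [-0.12, -0.46, -0.04]
    - [-0.16, -0.54, -0.05]
    - [-0.2, -0.54, -0.06]
    - [-0.2, -0.54, -0.06]
  rotation:
    - [0, 0, 0]
    - [0, 0, 0]
    - [0, 0.08, 0]
    - [0, 0.16, 0]
    - [0, 0.24, 0]
    - [0, 0.32, 0]
    - [0, 0.4, 0]
    - [0, 0.4, 0]

```text
clock: 9.5
eef_pos: [0.4199, 0.1796, 0.2806]
tool_rot: [0.667, 0.685, -0.204, 0.212]
ft_force: [-0.3, 0.5, 0.0]
grip_width: 0.0003
grasp_force: 0.0
```

Call:
drive_tool:
  slide:
    - [-0.06, 0, 0.04]
    - [-0.12, 0, 0.08]
    - [-0.18, 0, 0.12]
    - [-0.25, -0.01, 0.17]
    - [-0.31, -0.01, 0.21]
    - [-0.37, -0.01, 0.25]
    - [-0.43, -0.01, 0.29]
    - [-0.43, -0.01, 0.29]
  rotation:
    - [0, 0.11, 0]
    - [0, 0.22, 0]
    - [0, 0.34, 0]
    - [0, 0.46, 0]
    - [0, 0.57, 0]
    - [0, 0.68, 0]
    - [0, 0.8, 0]
    - [0, 0.8, 0]

```text
clock: 10.5
eef_pos: [0.4209, 0.0487, 0.2798]
tool_rot: [0.695, 0.712, -0.07, 0.072]
ft_force: [0.2, -0.1, -0.4]
grip_width: -0.0001
grasp_force: 0.0
```

Call:
drive_tool:
  slide:
    - [-0.03, 0.04, 0.05]
    - [-0.06, 0.09, 0.1]
    - [-0.08, 0.13, 0.15]
    - [-0.1, 0.18, 0.2]
    - [-0.1, 0.22, 0.25]
    - [-0.1, 0.27, 0.3]
    - [-0.1, 0.31, 0.35]
    - [-0.1, 0.31, 0.35]
  rotation:
    - [0, 0.08, 0]
    - [0, 0.16, 0]
    - [0, 0.24, 0]
    - [0, 0.32, 0]
    - [0, 0.4, 0]
    - [0, 0.4, 0]
    - [0, 0.4, 0]
    - [0, 0.4, 0]

```text
clock: 11.5
eef_pos: [0.4989, 0.0113, 0.1974]
tool_rot: [0.697, 0.718, -0.001, -0.001]
ft_force: [-1.2, 0.1, -0.0]
grip_width: 0.0003
grasp_force: 0.0
```

```bash
python3 - <<'E'
from h import *
a=bot.camera("scene");b=bot.camera("wrist");t=bot.camera("top")
x=cv2.resize(a["image"][120:280,190:350],(400,400))
cv2.imwrite("pics/s5.png",np.hstack([x,b["image"][::2,::2].repeat(2,0)[:400]])[...,::-1])
f=cloud(t).reshape(-1,3)
m=(f[:,0]>.6)&(f[:,0]<.75)&(f[:,1]>.18)&(f[:,1]<.25)&(f[:,2]>.15);print("raised",m.sum(),f[m].min(0),f[m].max(0))
w=cloud(b).reshape(-1,3)
for f in(w,cloud(a).reshape(-1,3)):
  m=(f[:,0]>.49)&(f[:,0]<.555)&(f[:,1]>.045)&(f[:,1]<.19)&(f[:,2]>.07)&(f[:,2]<.15);q=f[m];print(m.sum(),np.percentile(q,[1,99],axis=0).round(3) if len(q) else 0)
plan([([.522,.015,.085],1.6,0),([.522,.05,.085],1.6,0),([.516,.268,.085],1.6,0)])
E
```

```text
raised 1155 [0.62465148 0.18006415 0.15179032] [0.74997205 0.24997433 0.47917231]
6686 [[0.491 0.071 0.072]
 [0.554 0.16  0.136]]
734 [[0.49  0.067 0.071]
 [0.553 0.159 0.135]]
[0.522 0.015 0.085] slide [0.012 0.092 0.458] rot [0.    0.    0.001]
[0.522 0.05  0.085] slide [0.14  0.004 0.   ] rot [0. 0. 0.]
[0.516 0.268 0.085] slide [0.872 0.001 0.   ] rot [0. 0. 0.]
```

View pics/s5.png

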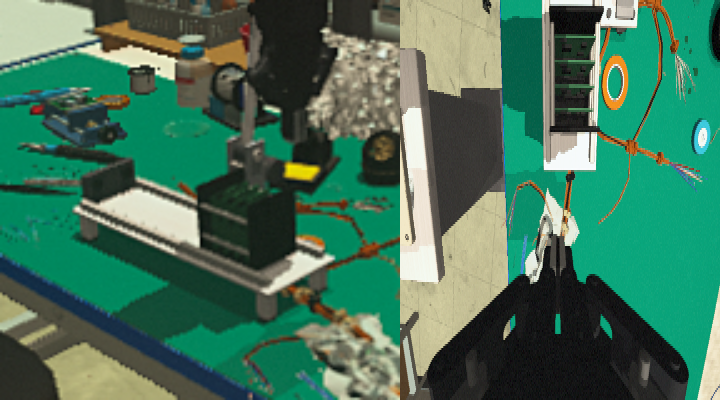

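The gate stays up by itself, leaning back (left half, about (250,80)). The rack is untouched, with its rear face at y≈0.069. Next I lower the fingers behind it and push.

Call:
drive_tool:
  slide:
    - [0, 0.04, 0.07]
    - [0, 0.07, 0.14]
    - [0, 0.09, 0.21]
    - [0.01, 0.09, 0.28]
    - [0.01, 0.09, 0.34]
    - [0.01, 0.09, 0.4]
    - [0.01, 0.09, 0.46]
    - [0.01, 0.09, 0.46]
  rotation:
    - [0, 0, 0]
    - [0, 0, 0]
    - [0, 0, 0]
    - [0, 0, 0]
    - [0, 0, 0]
    - [0, 0, 0]
    - [0, 0, 0]
    - [0, 0, 0]

```text
clock: 12.65
eef_pos: [0.5204, 0.0139, 0.0827]
tool_rot: [0.697, 0.717, -0.001, -0.001]
ft_force: [0.3, -0.2, -0.6]
grip_width: 0.0001
grasp_force: 0.0
```

Call:
drive_tool:
  slide:
    - [0.03, 0, 0]
    - [0.06, 0, 0]
    - [0.09, 0, 0]
    - [0.12, 0, 0]
    - [0.15, 0, 0]
    - [0.18, 0, 0]
    - [0.21, 0, 0]
    - [0.24, 0, 0]
  rotation:
    - [0, 0, 0]
    - [0, 0, 0]
    - [0, 0, 0]
    - [0, 0, 0]
    - [0, 0, 0]
    - [0, 0, 0]
    - [0, 0, 0]
    - [0, 0, 0]

```text
clock: 13.65
eef_pos: [0.5201, 0.0735, 0.0843]
tool_rot: [0.697, 0.717, -0.0, 0.001]
ft_force: [0.3, -4.2, 2.0]
grip_width: -0.0001
grasp_force: 2.2
```

Call:
drive_tool:
  slide:
    - [0.03, 0, 0]
    - [0.06, 0, 0]
    - [0.09, 0, 0]
    - [0.12, 0, 0]
    - [0.15, 0, 0]
    - [0.18, 0, 0]
    - [0.21, 0, 0]
    - [0.24, 0, 0]
  rotation:
    - [0, 0, 0]
    - [0, 0, 0]
    - [0, 0, 0]
    - [0, 0, 0]
    - [0, 0, 0]
    - [0, 0, 0]
    - [0, 0, 0]
    - [0, 0, 0]

```text
clock: 14.65
eef_pos: [0.5181, 0.1344, 0.0841]
tool_rot: [0.697, 0.717, -0.0, -0.0]
ft_force: [-0.1, -5.4, 1.8]
grip_width: -0.0003
grasp_force: 2.5
```

Call:
drive_tool:
  slide:
    - [0.03, 0, 0]
    - [0.06, 0, 0]
    - [0.09, 0, 0]
    - [0.12, 0, 0]
    - [0.15, 0, 0]
    - [0.18, 0, 0]
    - [0.21, 0, 0]
    - [0.24, 0, 0]
  rotation:
    - [0, 0, 0]
    - [0, 0, 0]
    - [0, 0, 0]
    - [0, 0, 0]
    - [0, 0, 0]
    - [0, 0, 0]
    - [0, 0, 0]
    - [0, 0, 0]

```text
clock: 15.65
eef_pos: [0.5161, 0.1942, 0.0841]
tool_rot: [0.697, 0.717, -0.0, -0.0]
ft_force: [0.0, -6.2, 4.3]
grip_width: -0.0003
grasp_force: 2.6
```

Call:
drive_tool:
  slide:
    - [0.03, 0, 0]
    - [0.06, 0, 0]
    - [0.09, 0, 0]
    - [0.12, 0, 0]
    - [0.15, 0, 0]
    - [0.17, 0, 0]
    - [0.19, 0, 0]
    - [0.2, 0, 0]
  rotation:
    - [0, 0, 0]
    - [0, 0, 0]
    - [0, 0, 0]
    - [0, 0, 0]
    - [0, 0, 0]
    - [0, 0, 0]
    - [0, 0, 0]
    - [0, 0, 0]

```text
clock: 16.65
eef_pos: [0.5146, 0.244, 0.0841]
tool_rot: [0.697, 0.717, -0.0, -0.0]
ft_force: [0.9, -4.8, 4.1]
grip_width: 0.0001
grasp_force: 2.8
```

```bash
python3 - <<'E'
from h import *
for n in("top","wrist"):
  f=cloud(bot.camera(n)).reshape(-1,3)
  m=(f[:,0]>.48)&(f[:,0]<.555)&(f[:,1]>.2)&(f[:,1]<.365)&(f[:,2]>.12)&(f[:,2]<.14);q=f[m];print(n,m.sum(),np.percentile(q,[1,99],axis=0).round(3) if len(q) else 0)
  m=(f[:,0]>.48)&(f[:,0]<.555)&(f[:,1]>.34)&(f[:,1]<.4)&(f[:,2]>.08)&(f[:,2]<.1);q=f[m];print("stop",m.sum(),np.percentile(q,[1,99],axis=0).round(3) if len(q) else 0)
E
```

```text
top 0 0
stop 0 0
wrist 11372 [[0.481 0.25  0.12 ]
 [0.554 0.344 0.138]]
stop 634 [[0.482 0.34  0.08 ]
 [0.554 0.374 0.093]]
```

Call:
drive_tool:
  slide:
    - [0.01, 0, 0]
    - [0.02, 0, 0]
    - [0.03, 0, 0]
    - [0.04, 0, 0]
    - [0.05, 0, 0]
    - [0.06, 0, 0]
    - [0.07, 0, 0]
    - [0.08, 0, 0]
  rotation:
    - [0, 0, 0]
    - [0, 0, 0]
    - [0, 0, 0]
    - [0, 0, 0]
    - [0, 0, 0]
    - [0, 0, 0]
    - [0, 0, 0]
    - [0, 0, 0]

```text
clock: 17.75
eef_pos: [0.5142, 0.2635, 0.0841]
tool_rot: [0.697, 0.717, -0.0, 0.0]
ft_force: [0.4, -5.6, 4.1]
grip_width: 0.0
grasp_force: 2.8
```

Call:
drive_tool:
  slide:
    - [0.004, 0, 0]
    - [0.008, 0, 0]
    - [0.012, 0, 0]
    - [0.016, 0, 0]
    - [0.02, 0, 0]
    - [0.02, 0, 0]
    - [0.02, 0, 0]
    - [0.02, 0, 0]
  rotation:
    - [0, 0, 0]
    - [0, 0, 0]
    - [0, 0, 0]
    - [0, 0, 0]
    - [0, 0, 0]
    - [0, 0, 0]
    - [0, 0, 0]
    - [0, 0, 0]

```text
clock: 18.75
eef_pos: [0.514, 0.2686, 0.0841]
tool_rot: [0.697, 0.717, -0.0, -0.0]
ft_force: [0.3, -4.8, 2.9]
grip_width: -0.0001
grasp_force: 2.6
```

Call:
drive_tool:
  slide:
    - [0.003, 0, 0]
    - [0.006, 0, 0]
    - [0.009, 0, 0]
    - [0.012, 0, 0]
    - [0.012, 0, 0]
    - [0.012, 0, 0]
    - [0.012, 0, 0]
    - [0.012, 0, 0]
  rotation:
    - [0, 0, 0]
    - [0, 0, 0]
    - [0, 0, 0]
    - [0, 0, 0]
    - [0, 0, 0]
    - [0, 0, 0]
    - [0, 0, 0]
    - [0, 0, 0]

```text
clock: 19.75
eef_pos: [0.5147, 0.2693, 0.0843]
tool_rot: [0.697, 0.717, -0.001, 0.002]
ft_force: [0.9, -10.9, 6.1]
grip_width: 0.0002
grasp_force: 5.4
```

Call:
drive_tool:
  slide:
    - [0.004, 0, 0]
    - [0.008, 0, 0]
    - [0.008, 0, 0]
    - [0.008, 0, 0]
    - [0.008, 0, 0]
    - [0.008, 0, 0]
    - [0.008, 0, 0]
    - [0.008, 0, 0]
  rotation:
    - [0, 0, 0]
    - [0, 0, 0]
    - [0, 0, 0]
    - [0, 0, 0]
    - [0, 0, 0]
    - [0, 0, 0]
    - [0, 0, 0]
    - [0, 0, 0]

```text
clock: 20.75
eef_pos: [0.5148, 0.2693, 0.0844]
tool_rot: [0.698, 0.716, -0.002, 0.003]
ft_force: [1.9, -15.5, 6.9]
grip_width: -0.0002
grasp_force: 7.9
```

The rack is solid against the stop: the force rose to 15.5 N with no further motion. I'll back straight off, then lift clear.

Call:
drive_tool:
  slide:
    - [-0.02, 0, 0]
    - [-0.05, 0, 0]
    - [-0.08, 0, 0]
    - [-0.12, -0.02, 0]
    - [-0.16, -0.05, -0.05]
    - [-0.2, -0.1, -0.12]
    - [-0.26, -0.15, -0.2]
    - [-0.32, -0.2, -0.3]
  rotation:
    - [0, 0, 0]
    - [0, 0, 0]
    - [0, 0, 0]
    - [0, 0, 0]
    - [0, 0, 0]
    - [0, 0, 0]
    - [0, 0, 0]
    - [0, 0, 0]

```text
clock: 21.75
eef_pos: [0.4653, 0.1916, 0.1604]
tool_rot: [0.697, 0.717, 0.0, -0.0]
ft_force: [0.2, 0.2, 0.5]
grip_width: 0.0002
grasp_force: 0.0
```

Call:
drive_tool:
  slide:
    - [-0.1, -0.05, -0.05]
    - [-0.2, -0.1, -0.1]
    - [-0.3, -0.15, -0.15]
    - [-0.4, -0.2, -0.2]
    - [-0.5, -0.25, -0.25]
    - [-0.6, -0.3, -0.3]
    - [-0.7, -0.3, -0.3]
    - [-0.7, -0.3, -0.3]
  rotation:
    - [0, 0, 0]
    - [0, 0, 0]
    - [0, 0, 0]
    - [0, 0, 0]
    - [0, 0, 0]
    - [0, 0, 0]
    - [0, 0, 0]
    - [0, 0, 0]

```text
clock: 22.75
eef_pos: [0.3961, 0.0143, 0.2352]
tool_rot: [0.698, 0.716, 0.001, 0.001]
ft_force: [-0.1, 0.4, -1.2]
grip_width: -0.0001
grasp_force: 0.0
```

```bash
python3 - <<'E'
from h import *
a=bot.camera("scene");t=bot.camera("top")
x=cv2.resize(a["image"][120:280,190:350],(400,400));y=cv2.resize(t["image"][140:260,175:295],(400,400))
cv2.imwrite("pics/s6.png",np.hstack([x,y])[...,::-1])
f=cloud(t).reshape(-1,3)
m=(f[:,0]>.47)&(f[:,0]<.57)&(f[:,1]>.2)&(f[:,1]<.45)&(f[:,2]>.115);print(np.percentile(f[m],[1,99],axis=0).round(3))
E
```

```text
[[0.479 0.277 0.115]
 [0.555 0.368 0.14 ]]
```

View pics/s6.png

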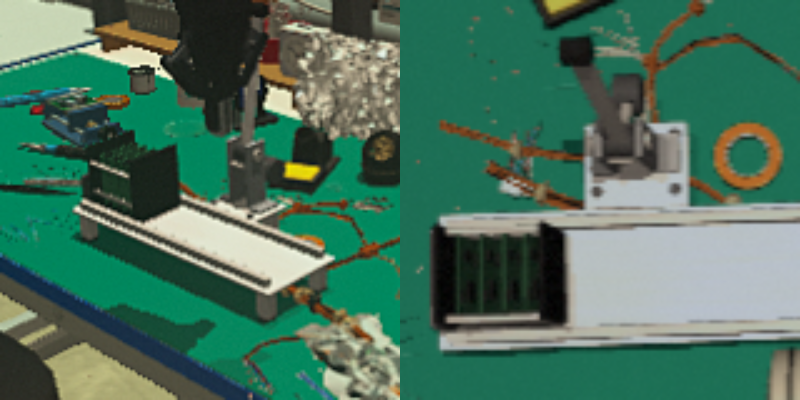

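The rack sits against the stop (right half, u 440–565), the gate is still up, and the tape roll has not moved.

```bash
python3 -c "
from workcell import bot
print(bot.job_done())"
```

```text
the job is handed in; nothing more can be done
None
```

I pushed the gate past its balance point with the outside of the shut fingers; it stayed up by itself, the rack now sits against the end stop under it, and I handed the job in about 23 s into the 51 s limit.

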